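# Set out the steel beakers for the meat practical

### The job

Get the bench ready for the meat practical: pick out the three stainless-steel beakers and stand the smallest in the middle of the balance pan, the medium one in the middle of the wire gauze on the tripod, and the largest in the middle of the hot-plate stirrer's plate. Once the largest stands on its plate, put the steel lid on it so that it sits properly in the mouth. Set everything down gently, and leave the flask, the sample jar and the amber bottle where they are.

Things in the scene. Friction and masses are not known exactly. Their poses are not given: they have to be found in the camera images.
- beaker_small: smallest of three open stainless-steel beakers, straight round wall, 34 mm outside diameter, 50 mm tall, about 45 g, upright on the bench. A 2 mm rolled rim and a 5 mm pouring lip on its x side are only seen. Origin: centre of its underside; z up its axis.
- beaker_medium: medium stainless-steel beaker, same shape, 48 mm outside diameter, 68 mm tall, about 85 g. Origin: centre of its underside; z up.
- beaker_large: largest stainless-steel beaker, same shape, 60 mm outside diameter, 55 mm inside, 84 mm tall, about 140 g. Origin: centre of its underside; z up.
- lid: round steel lid of the largest beaker, right way up on the bench, about 60 g. A tapered plug below (42 mm wide at its foot, 49 mm at 4 mm height) enters the mouth; flange 72 mm wide from 4 to 7 mm; black round knob to grip, 22 mm wide, from 15 to 45 mm (grip at about 34). Origin: centre of the plug's underside; z up. Seated, it is 80 mm above the beaker's origin.
- balance: white laboratory balance, fixed, 180 mm wide (y), 260 mm long (x), with a round bare steel pan 120 mm in diameter, its top 72 mm above the bench (it does not sink); housing round it 56 mm high, lower key panel on the +x side. Origin: at bench level straight below the middle of the pan; x towards the key panel, z up.
- stirrer: aluminium hot-plate stirrer, fixed and off (cold), 156 mm wide (y) and 240 mm long (x), with a square white plate of 140 x 140 mm whose top is 92 mm above the bench; black panel with two knobs (up to 75 mm high) on its +x side. Origin: at bench level straight below the middle of the plate; x towards the knobs, z up.
- tripod: three-legged steel tripod, fixed, with a square wire gauze of 136 x 136 mm with a white round centre of 100 mm, whose top is 181 mm above the bench; an unlit gas burner stands under it; its feet lie 82 mm from the axis. Origin: at bench level straight below the middle of the gauze; z up.
- flask: clear glass conical flask, a bystander, 63 mm across the base, 96 mm tall, loose. Origin: centre of its underside; z up.
- sample_jar: closed white plastic sample jar with a white screw cap, a bystander, 58 mm across, 68 mm tall, loose. Origin: centre of its underside; z up.
- amber_bottle: amber glass bottle with black cap, a bystander, 48 mm across, 112 mm tall, loose. Origin: centre of its underside; z up. A heavy white mortar (72 mm across, 45 mm tall, pestle to 68 mm) stands fixed in the like place on the other side.
Mind the look-alikes: they are no part of the job. Leave any blue look-alike of the lid alone.

How it is judged:
On the way, in this order (a step that is already met when the one before it is completed fails the run):
1. the largest beaker stands upright in the middle of the stirrer's plate and is let go (horizontal distance between beaker_large and stirrer below 0.014 m and z of beaker_large in the frame of stirrer between 0.088 and 0.096 m and angle between beaker_large's own z axis and vertical below 0.1 rad and contact force between beaker_large and the fingers below 0.1 N), for 0.2 s.
2. then the lid is seated on it and let go (horizontal distance between lid and beaker_large below 0.007 m and z of lid in the frame of beaker_large between 0.076 and 0.083 m and horizontal distance between beaker_large and stirrer below 0.014 m and contact force between lid and the fingers below 0.1 N), for 0.2 s.
At the end, for the whole second after the job is handed in: The smallest beaker stands on the balance pan, the medium one on the tripod's gauze and the largest on the stirrer's plate, each upright, within 14 mm of the middle, let go and at rest; the lid lies level on the largest beaker's rim with its plug in the mouth (within 7 mm of its axis) (all of step 2 and horizontal distance between beaker_small and balance below 0.014 m and z of beaker_small in the frame of balance between 0.068 and 0.076 m and angle between each of beaker_small, beaker_medium, beaker_large's own z axis and vertical below 0.1 rad and linear speed of each of beaker_small, beaker_medium, beaker_large, lid below 0.02 m/s and horizontal distance between beaker_medium and tripod below 0.014 m and z of beaker_medium in the frame of tripod between 0.177 and 0.185 m and z of beaker_large in the frame of stirrer between 0.088 and 0.096 m and angle between lid's own z axis and vertical below 0.06 rad and contact force between each of beaker_small, beaker_medium, beaker_large and the fingers below 0.1 N); the robot touches nothing.
It fails at once if the flask, the sample jar or the amber bottle is shifted by more than 25 mm or knocked over (distance of any of flask, sample_jar, amber_bottle from where it was at the start of the episode above 0.025 m or angle between any of flask, sample_jar, amber_bottle's own z axis and vertical above 0.5 rad).
It fails at once if a beaker or the lid is rammed onto its place (over 40 N) (contact force between beaker_small and balance above 40 N or contact force between beaker_medium and tripod above 40 N or contact force between beaker_large and stirrer above 40 N or contact force between lid and beaker_large above 40 N).
It fails at once if a beaker or the lid is dropped (falls freely, out of the fingers, faster than 0.65 m/s: about 20 mm) ((linear speed of beaker_small above 0.65 m/s and contact force between beaker_small and the fingers below 0.1 N) or (linear speed of beaker_medium above 0.65 m/s and contact force between beaker_medium and the fingers below 0.1 N) or (linear speed of beaker_large above 0.65 m/s and contact force between beaker_large and the fingers below 0.1 N) or (linear speed of lid above 0.65 m/s and contact force between lid and the fingers below 0.1 N)).
It also fails if it takes over 120 s, if anything falls off the work surface, if the arm or the gripper's body presses on something with over 40 N, if the wrist force passes 120 N, or if a joint passes its speed limit or range.

### The arm

A 6-joint arm with a two-finger parallel gripper is mounted at the origin on the work surface. World frame = base frame: x ahead of the robot, y to its left, z up, the work surface at z = 0. Lengths are in m, angles in rad, forces in N, time in s.
With the tool pointing down it reaches from about 0.3 to 0.875 m from the base axis. Payload 4.2 kg.
Tool frame: the origin (TCP) lies at the very end of the fingers, on their centre line; the grasp point (between the pads) lies 19 mm behind it; z points along the fingers, y is the line along which they close (so a half turn about z gives the same grasp; the last joint's range is limited). The gripper opens to 85 mm and grips with 20 to 120 N. Pads are 22 mm wide; open, the fingers measure 114 mm over their backs; the gripper's body (76 mm by 85 mm) begins 54 mm behind the grasp point. The pads swing forward as they close: fully open they stand 13 mm farther back than shut.
Start: joints at [1.304, 0.32, 1.565, -0, 1.257, -0.02], TCP at [0.14, 0.558, 0.195] pointing down, gripper open.
Joint ranges: [-3.11, 3.11], [-0.84, 2.01], [0.21, 2.61], [-1.34, 4.49], [0.05, 2.63], [-2.56, 2.56]. Speed limits (rad/s): [2.57, 2.57, 3.14, 3.14, 3.14, 3.14].

### API

Orientations are given as a unit quaternion [w, x, y, z].
In Python, from plant import move_pose, move_straight, goto_joints, grip, wait, solve_ik, sense, read_camera, calibration, IKError, hand_in gives the robot as it stands. Calls block until the motion is done:
- move_pose(position, orientation): joint-space move of the TCP to a pose.
- move_straight(position, rotation=None, velocity=0.15, until_force=None): straight line of the TCP; rotation=None keeps the orientation; velocity is the mean speed in m/s. With until_force (N) it stops when the force on the tool has changed by that much, and returns True; else False.
- goto_joints(angles): joint-space move.
- grip(opening, grasp_force=None): opening from 0.0 (shut) to 1.0 (fully open); grasp_force is the grip in N (None keeps the last); returns when the fingers have stopped.
- wait(seconds).
- solve_ik(position, orientation): joint angles nearest the present ones, or None.
- sense(): the state.
- read_camera(name): name is "side" or "top"; returns the picture (480x640x3 uint8, red, green, blue); there is no depth.
- calibration(name): a dict with "fx", "fy", "cx", "cy" (pixels), "eye" and "attitude" of the camera in the world. Camera axes: x right, y up, looking along -z (the intrinsics and any distortion apply to the point x, -y, -z); pixel columns grow to the right and rows downward; lengths in m; the calibration is good to about 2 mm. A picture is of the moment at which its call begins. calibration takes no time and is no camera call.
A pose or a line that the arm cannot do raises IKError and nothing moves.
- hand_in(): hands the job in; it is judged then, once.
The state is a dict: "time_s": time; "joint_positions": joint angles; "joint_velocities": joint speeds; "tau": joint torques, N m; "position": TCP position; "eef_rot": TCP orientation; "ft_force": force on the tool from outside, world axes, zero at the start; "torque": the same for the moment, N m; "grip_width": opening from 0.0 (shut) to 1.0 (fully open); "gripper_force": force on a finger pad.
Only numpy, scipy, OpenCV 4.12 (cv2) and the standard library are available. Lean on these libraries where they do the work, as an engineer would, in place of code of your own. Each camera call takes 0.05 s, during which the arm holds its last target. There are 200 camera calls.

## Working session

There is one attempt and no reset: what is moved stays moved. The work goes in short steps, each a Python script; the robot and the scene stay as the last script left them, time stands still between calls to the robot, and variables do not carry over. Pictures are saved under pics/ and viewed, at most 14 in all, crops included, and the job is handed in when it is done.

```bash
ls; mkdir -p pics
python3 - <<'E'
from plant import *
import cv2
for n in("side","top"):
    c=calibration(n); print(n,c)
    cv2.imwrite(f"pics/{n}0.png",read_camera(n)[:,:,::-1])
s=sense();print(s["position"],s["eef_rot"],s["time_s"],s["ft_force"])
E
```

```text
pics
side {'fx': 510.24965045118955, 'fy': 510.24965045118955, 'cx': 317.41358534828, 'cy': 246.36048407223012, 'eye': array([ 0.12464969, -0.88733571,  0.62742324]), 'attitude': array([ 0.85499656,  0.48684273, -0.08223938, -0.15875052])}
top {'fx': 565.3946377932245, 'fy': 565.3946377932245, 'cx': 315.46271139941746, 'cy': 240.39610598856527, 'eye': array([0.35206447, 0.0139201 , 1.15028423]), 'attitude': array([ 0.71346782,  0.02582268, -0.03902952, -0.69912342])}
[0.14034072 0.5571075  0.19398711] [-1.18030614e-04  1.23080497e-01  9.92396374e-01 -7.83660290e-04] 0.1 [-0.78723248  0.88571871  0.26990123]
```

View pics/side0.png

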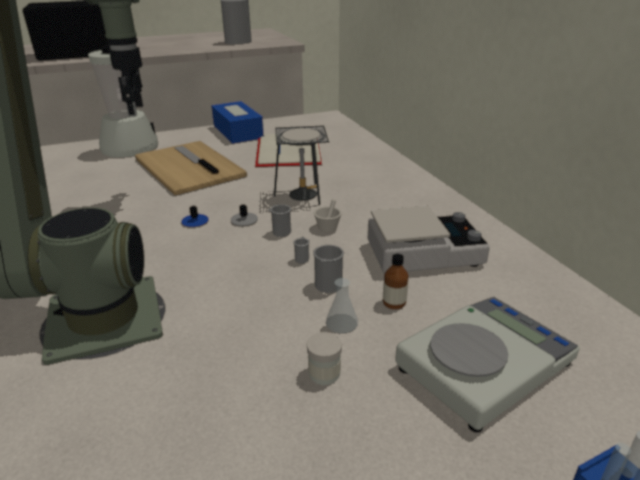

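View pics/top0.png

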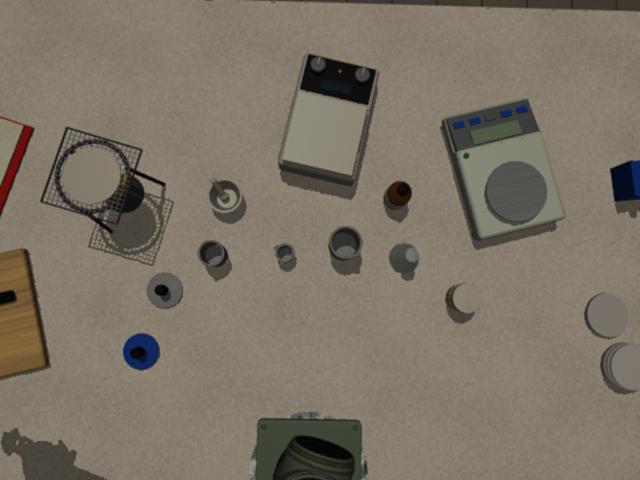

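The side and top views agree. In the top view:
- **Large beaker:** (345,243).
- **Medium beaker:** (213,253).
- **Small beaker:** (285,253).
- **Steel lid:** grey, at (165,290). The blue look-alike is at (141,351), so I'll leave that one.
- **Mortar:** (226,197).
- **Flask, bottle and jar:** (404,258), (398,195) and (465,298).
- **Gauze, plate and pan:** (91,176), (327,135) and (516,192).

Next I'll check one enlarged crop and measure with masks.

```bash
cat > h.py <<'E'
from plant import *
import numpy as np, cv2
from scipy.spatial.transform import Rotation as R
def ray(n,u,v):
    c=calibration(n); q=c["attitude"]; r=R.from_quat([q[1],q[2],q[3],q[0]])
    return c["eye"], r.apply([(u-c["cx"])/c["fx"],-(v-c["cy"])/c["fy"],-1.])
def cast(n,u,v,z):
    e,d=ray(n,u,v); return e+d*(z-e[2])/d[2]
def proj(n,p):
    c=calibration(n); q=c["attitude"]; r=R.from_quat([q[1],q[2],q[3],q[0]])
    a=r.inv().apply(np.array(p)-c["eye"]); return np.array([c["cx"]-c["fx"]*a[0]/a[2], c["cy"]+c["fy"]*a[1]/a[2]])
E
python3 - <<'E'
from h import *
im=cv2.imread("pics/top0.png")
cv2.imwrite("pics/cropA.png",cv2.resize(im[180:320,130:330],(800,560),interpolation=cv2.INTER_CUBIC))
cv2.imwrite("pics/cropB.png",cv2.resize(im[180:320,310:510],(800,560),interpolation=cv2.INTER_CUBIC))
hsv=cv2.cvtColor(im,cv2.COLOR_BGR2HSV)
for nm,u,v in [("table",300,330),("large",345,243),("med",213,253),("lid",175,296),("small",285,253),("pan",516,192),("plate",327,140),("gauze",91,176),("hous",470,180)]:
    print(nm,hsv[v,u],im[v,u])
m=(hsv[...,1]<30).astype(np.uint8)*255
cv2.imwrite("pics/mask.png",m)
E
```

```text
table [ 19  46 133] [109 124 133]
large [30  5 50] [49 50 50]
med [30 15 50] [47 50 50]
lid [24 14 90] [85 89 90]
small [30 10 51] [49 51 51]
pan [24 15 84] [79 83 84]
plate [ 23  38 142] [121 137 142]
gauze [ 20  43 130] [108 123 130]
hous [ 32  30 135] [119 135 134]
```

View pics/cropA.png

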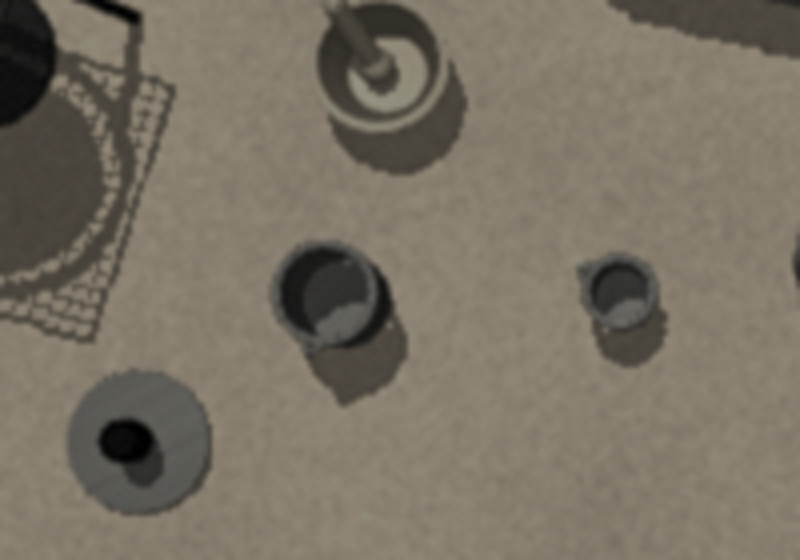

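View pics/cropB.png

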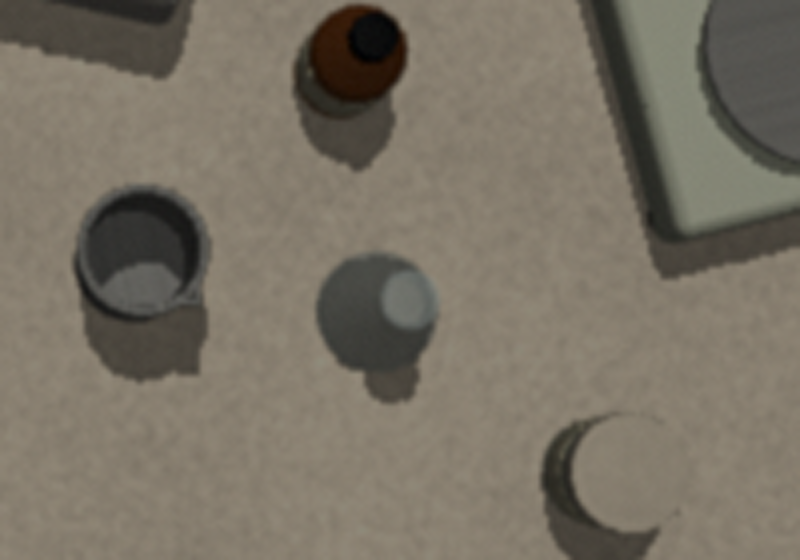

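View pics/mask.png

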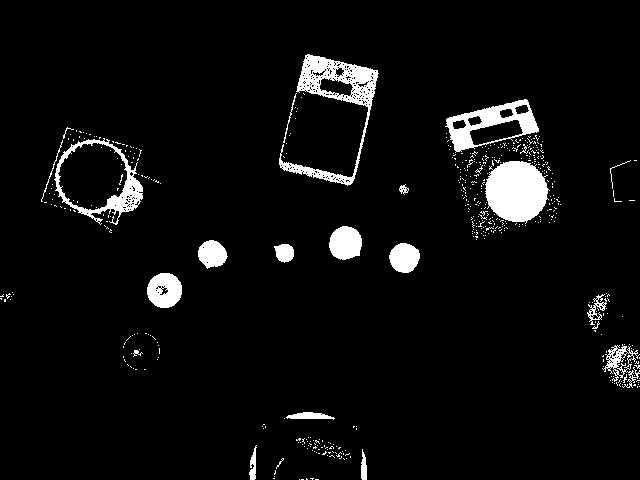

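The crops confirm three open beakers with pouring lips, and the grey lid with its black knob. They can't be confused with the mortar, flask or jar. Rim centres in the top view, in px: large (346,241.7) with r≈16, medium (211.6,253.3), small (285.1,252.5). The mask separates the lid and pan cleanly.

Run:
```python
from h import *
im=cv2.imread("pics/top0.png"); m=cv2.imread("pics/mask.png",0)
hsv=cv2.cvtColor(im,cv2.COLOR_BGR2HSV)
def comp(mask,u,v):
    n,l=cv2.connectedComponents(mask); c,_=cv2.findContours((l==l[v,u]).astype(np.uint8),cv2.RETR_EXTERNAL,cv2.CHAIN_APPROX_NONE)
    return max(c,key=cv2.contourArea)
def rep(nm,px,z,size=None):
    P=cast("top",*px,z); print(nm,np.round(px,1),P.round(4),"reach %.3f"%np.hypot(*P[:2]),size)
for nm,px,z in [("large",(346,241.7),.084),("med",(211.6,253.3),.068),("small",(285.1,252.5),.05)]: rep(nm,px,z)
for nm,u,v,h,r in [("large",345,243,.084,.03),("med",213,253,.068,.024),("small",285,253,.05,.017)]: # silhouettes, mid-height
    M=cv2.moments(comp(cv2.morphologyEx(m,cv2.MORPH_OPEN,np.ones((7,7))),u,v)); rep(nm+" sil",(M["m10"]/M["m00"],M["m01"]/M["m00"]),h*.65)
(c,r)=cv2.minEnclosingCircle(comp(m,175,296)); rep("lid",c,.007,2*r/565.4*1.143)
e=cv2.fitEllipse(cv2.convexHull(comp(cv2.morphologyEx(m,cv2.MORPH_OPEN,np.ones((9,9))),516,192))); rep("pan",e[0],.072,np.array(e[1])/565.4*1.078)
inv=cv2.morphologyEx(255-m,cv2.MORPH_OPEN,np.ones((7,7)))
for nm,u,v,z in[("plate",327,135,.092),("gauzeinner",91,176,.181)]:
    c=comp(inv,u,v); q=cv2.minAreaRect(c); rep(nm,q[0],z,(np.array(q[1])/565.4*(1.15-z),q[2]))
    M=cv2.moments(c); rep(nm+" centroid",(M["m10"]/M["m00"],M["m01"]/M["m00"]),z)
```

```text
large [346.  241.7] [ 0.4491 -0.063   0.084 ] reach 0.454 None
med [211.6 253.3] [0.4229 0.1927 0.068 ] reach 0.465 None
small [285.1 252.5] [0.4286 0.053  0.05  ] reach 0.432 None
large sil [345.3 242.7] [ 0.4498 -0.0637  0.0546] reach 0.454 None
med sil [212.4 253.3] [0.4245 0.195  0.0442] reach 0.467 None
small sil [284.4 252.4] [0.4299 0.055  0.0325] reach 0.433 None
lid [164.1 289.9] [0.3515 0.2949 0.007 ] reach 0.459 0.07153595073256006
pan [516.1 190.8] [ 0.5565 -0.3935  0.072 ] reach 0.682 [0.11592026 0.11997255]
plate [319.5 239.5] [ 0.4515 -0.0125  0.092 ] reach 0.452 (array([0.89632473, 1.19572338]), 90.0)
plate centroid [318.2 238.6] [ 0.4531 -0.01    0.092 ] reach 0.453 None
gauzeinner [ 91.5 175.5] [0.5457 0.3855 0.181 ] reach 0.668 (array([0.10797135, 0.10797135]), 90.0)
gauzeinner centroid [ 90.8 175.1] [0.5463 0.3868 0.181 ] reach 0.669 None
```

Run:
```python
from h import *
im=cv2.imread("pics/top0.png")
a=cv2.resize(im[45:195,270:390],None,fx=3.9,fy=3.9,interpolation=cv2.INTER_CUBIC)
a=cv2.convertScaleAbs(a,alpha=1.5)
cv2.imwrite("pics/cropS.png",a)
```

```text
(no output)
```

View pics/cropS.png

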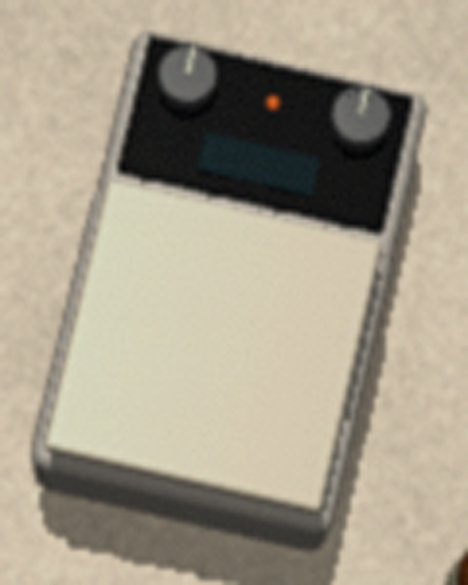

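Plate corners in the crop are (112,180), (383,238), (322,512) and (50,452). That puts the plate's centre at px (325.6,133.6), with sides of about 134 mm, close to the stated 140. The gauze corners also average to about (92,175), matching the centre of the ring. I'll move now, starting with the large beaker.

```bash
cat >> h.py <<'E'
def q(yaw):
    x=(R.from_euler("z",yaw)*R.from_euler("x",np.pi)).as_quat(); return np.array([x[3],x[0],x[1],x[2]])
def radial(p): return np.arctan2(p[1],p[0])+np.pi/2
ZT=0.32
def st(): 
    s=sense(); print("t %.1f"%s["time_s"],s["position"].round(4),"ft",np.round(s["ft_force"],1),"w %.3f"%s["grip_width"],"gf",np.round(s["gripper_force"],1))
def above(p,z=ZT):
    s=sense()["position"]
    if s[2]<z-.01: move_straight([s[0],s[1],z],velocity=.2)
    move_pose([p[0],p[1],z],q(radial(p)))
def pick(p,zg,dia,force,clear=.022):
    above(p); grip(min(1,(dia+clear)/.085),force)
    z=zg-.019
    move_straight([p[0],p[1],z+.07],velocity=.25); hit=move_straight([p[0],p[1],z],velocity=.08,until_force=8); print("hit",hit)
    grip(0.,force); st()
    move_straight([p[0],p[1],z+.02],velocity=.05); move_straight([p[0],p[1],ZT],velocity=.2); st()
def place(p,zs,zg,dia,clear=.022):
    above(p); z=zs+zg-.019
    move_straight([p[0],p[1],z+.025],velocity=.12); wait(.3)
    print("touch",move_straight([p[0],p[1],z-.006],velocity=.015,until_force=3)); st()
    grip(min(1,(dia+clear)/.085)); wait(.3); st()
    move_straight([p[0],p[1],ZT],velocity=.12)
E
python3 - <<'E'
from h import *
P=cast("top",325.6,133.6,.092); print("plate",P)
for p,zs in [((.4495,-.0634),(.32,.041)),(P,(.32,.13,.4)),((.424,.194),(.32,.03)),((.546,.386),(.32,.2)),((.43,.054),(.32,.014)),((.5565,-.3935),(.32,.09)),((.3515,.2949),(.32,.015))]:
    print(p[:2],[None if (j:=solve_ik([p[0],p[1],z],q(radial(p)))) is None else np.round(j,2) for z in zs])
pick((.4495,-.0634),.058,.060,40)
cv2.imwrite("pics/s1.png",read_camera("side")[:,:,::-1])
E
```

```text
plate [ 0.65526759 -0.02033798  0.092     ]
(0.4495, -0.0634) [array([-0.17,  0.07,  1.58,  0.  ,  1.5 , -0.03]), array([-0.17,  0.3 ,  2.05, -0.  ,  0.79, -0.03])]
[ 0.65526759 -0.02033798] [array([-0.05,  0.41,  1.11,  0.  ,  1.61, -0.02]), array([-0.05,  0.49,  1.46, -0.  ,  1.19, -0.02]), array([-0.05,  0.43,  0.9 , -0.  ,  1.81, -0.02])]
(0.424, 0.194) [array([ 0.4 ,  0.09,  1.55,  0.  ,  1.5 , -0.02]), array([ 0.4 ,  0.33,  2.03, -0.  ,  0.78, -0.02])]
(0.546, 0.386) [array([ 0.6 ,  0.44,  1.08,  0.  ,  1.63, -0.02]), array([ 0.6 ,  0.47,  1.32, -0.  ,  1.36, -0.02])]
(0.43, 0.054) [array([ 0.1 ,  0.03,  1.61,  0.  ,  1.49, -0.03]), array([ 0.1 ,  0.31,  2.12, -0.  ,  0.7 , -0.03])]
(0.5565, -0.3935) [array([-0.63,  0.46,  1.04,  0.  ,  1.64, -0.02]), array([-0.63,  0.56,  1.44, -0.  ,  1.14, -0.02])]
(0.3515, 0.2949) [array([ 0.67,  0.08,  1.57,  0.  ,  1.5 , -0.03]), array([ 0.67,  0.34,  2.07, -0.  ,  0.73, -0.03])]
hit False
t 6.0 [ 0.4497 -0.0634  0.0403] ft [-1.9 -0.2  9.8] w 0.666 gf 40.6
t 8.0 [ 0.4489 -0.0633  0.3189] ft [-0.8 -0.6 -2.7] w 0.671 gf 42.9
```

View pics/s1.png

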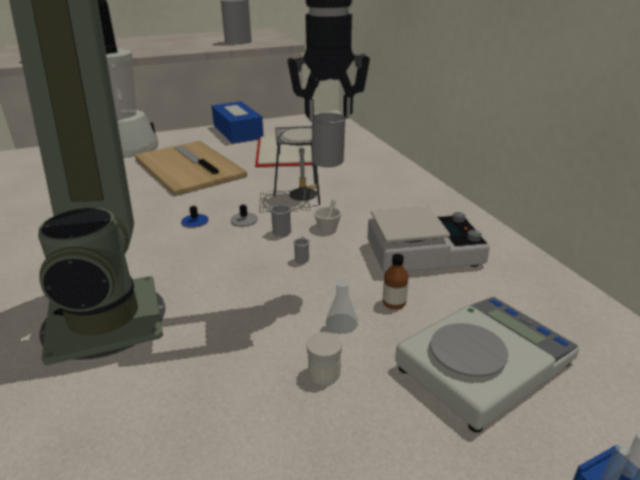

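The large beaker hangs upright in the fingers around (328,140), and nothing else has moved. Next I'll place it on the plate and fetch the lid.

Run:
```python
from h import *
place((.6553,-.0203),.092,.058,.060)
above((.42,.1)); wait(.1)
im=read_camera("top")[:,:,::-1]
cv2.imwrite("pics/t2.png",im)
cv2.imwrite("pics/t2c.png",cv2.resize(im[45:195,230:430],None,fx=4,fy=4,interpolation=cv2.INTER_CUBIC))
```

```text
touch True
t 12.1 [ 0.6552 -0.0203  0.1325] ft [-0.1  0.6  6.1] w 0.662 gf 44.0
t 12.8 [ 0.6543 -0.0202  0.131 ] ft [-0.8 -1.  -0.2] w 0.969 gf 0.0
```

View pics/t2c.png

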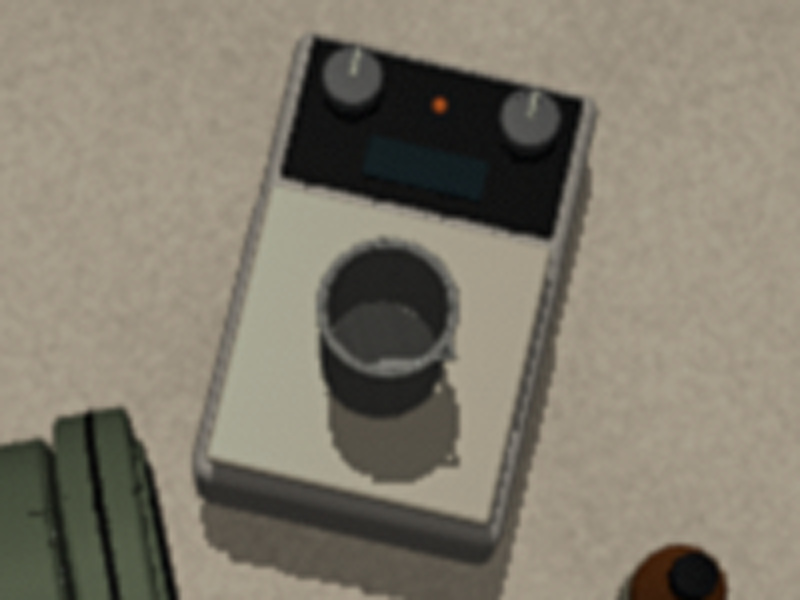

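The beaker stands upright and centred. Its rim centre is at crop (387.5,308), i.e. px (326.9,122), and its base at about (325.3,133.5), right on the plate's middle. The lid is next.

Run:
```python
from h import *
print("rim",cast("top",326.9,122.0,.176).round(4),"base",cast("top",325.3,133.5,.092).round(4))
pick((.3515,.2949),.034,.022,40,.03)
s=sense(); wait(.2)
im=read_camera("side")[:,:,::-1]; u,v=proj("side",s["position"]).astype(int); print(u,v)
im2=read_camera("top")[:,:,::-1]; cv2.imwrite("pics/t3.png",im2)
x0,y0=max(0,u-60),max(0,v-60)
cv2.imwrite("pics/s3.png",cv2.resize(im[y0:y0+150,x0:x0+150],(600,600)))
```

```text
rim [ 0.6522 -0.0195  0.176 ] base [ 0.6554 -0.0198  0.092 ]
hit False
t 19.6 [0.3515 0.2949 0.0151] ft [-0.8  0.2 -0.1] w 0.002 gf 0.0
t 21.7 [0.3511 0.2946 0.319 ] ft [-1.1 -0.1  0.5] w -0.002 gf 0.0
231 98
```

View pics/s3.png

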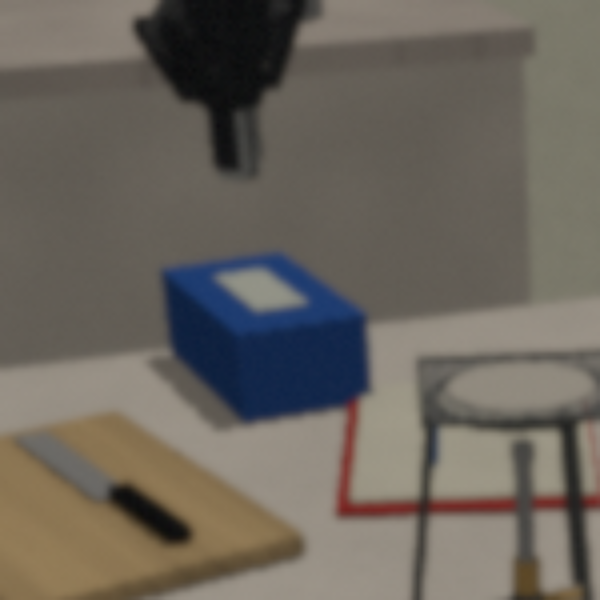

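The fingers closed on nothing (width 0). I'll find out where the lid is now.

Run:
```python
from h import *
im=read_camera("side")[:,:,::-1]
cv2.imwrite("pics/s4.png",cv2.resize(im[180:300,160:360],(800,480),interpolation=cv2.INTER_CUBIC))
print("expected lid flange/knob top px side",proj("side",(.3515,.2949,.007)),proj("side",(.3515,.2949,.045)), "top",proj("top",(.3515,.2949,.007)),proj("top",(.3515,.2949,.045)))
t0=cv2.imread("pics/top0.png");t3=cv2.imread("pics/t3.png")
for t in (t0,t3):
    k=(t.max(2)<40).astype(np.uint8); k[:270]=0;k[310:]=0;k[:,:140]=0;k[:,195:]=0
    M=cv2.moments(k,True); print("dark",M["m00"],M["m10"]/max(M["m00"],1),M["m01"]/max(M["m00"],1))
    sp=cast("top",M["m10"]/max(M["m00"],1),M["m01"]/max(M["m00"],1),.035); print(sp)
```

```text
expected lid flange/knob top px side [243.21505473 218.54760081] [241.91442369 205.51298432] top [164.15290717 289.86230013] [159.31108823 289.77769185]
dark 121.0 161.25619834710744 290.06611570247935
[0.3510073  0.29363484 0.035     ]
dark 121.0 161.25619834710744 290.06611570247935
[0.3510073  0.29363484 0.035     ]
```

View pics/s4.png

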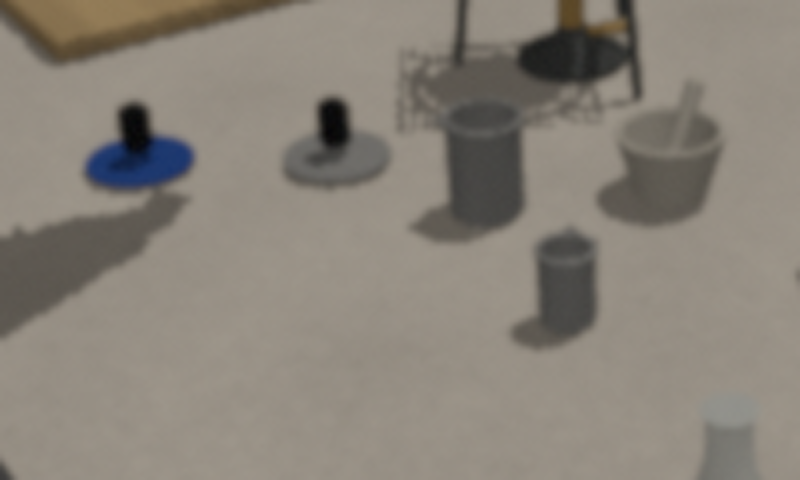

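The lid is untouched. Its flange is at side px (244,219) where (243,218.5) was expected, so my position holds. I'll redo the descent in stages and look before closing.

Run:
```python
from h import *
p=(.3515,.2949)
grip(.6,40); st()
move_straight([*p,.085],velocity=.25); st(); move_straight([*p,.016],velocity=.08,until_force=8); st()
im=read_camera("side")[:,:,::-1]
a=cv2.resize(im[150:270,160:310],(500,400),interpolation=cv2.INTER_CUBIC)
for w in (.5,.4,.3,.2): grip(w); st()
im=read_camera("side")[:,:,::-1]
b=cv2.resize(im[150:270,160:310],(500,400),interpolation=cv2.INTER_CUBIC)
cv2.imwrite("pics/s5.png",cv2.resize(np.hstack([a,b]),(800,320)))
```

```text
t 22.6 [0.3515 0.2949 0.32  ] ft [-0.8 -0.6 -0.6] w 0.599 gf 0.0
t 23.7 [0.3522 0.2955 0.0859] ft [ 0.5 -0.2  0.3] w 0.599 gf 0.0
t 24.7 [0.3519 0.2952 0.0164] ft [0.1 0.1 0.7] w 0.599 gf 0.0
t 25.0 [0.3517 0.295  0.0163] ft [0.2 0.5 0.2] w 0.499 gf 0.0
t 25.3 [0.3515 0.2949 0.0161] ft [ 1.  -1.3  0.8] w 0.398 gf 0.0
t 25.5 [0.3515 0.2949 0.016 ] ft [-0.3 -0.4  0.3] w 0.302 gf 0.0
t 25.8 [0.3515 0.2949 0.016 ] ft [ 0.5 -0.2 -0.8] w 0.200 gf 0.0
```

View pics/s5.png

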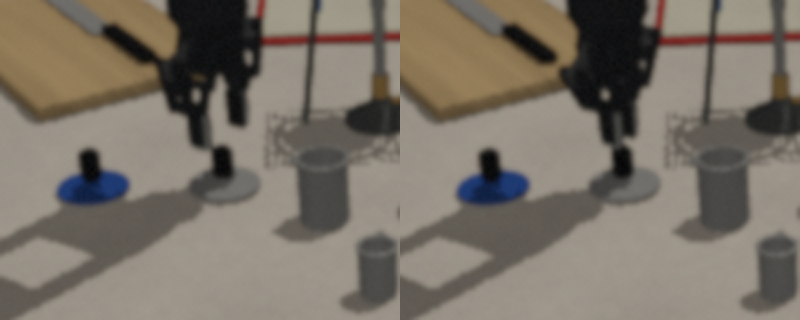

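In both crops the fingertips end around px (242,202). I'd expect (243,215), so they're either high or behind the knob. The top view should show which.

Run:
```python
from h import *
s=sense();print(s["joint_positions"],s["position"],s["eef_rot"])
print(solve_ik([.3515,.2949,.016],q(radial((.3515,.2949)))))
im=read_camera("top")[:,:,::-1]
print(proj("top",s["position"]),proj("top",(.3515,.2949,.045)))
im2=read_camera("side")[:,:,::-1]
a=cv2.resize(im[220:360,90:240],(400,373),interpolation=cv2.INTER_CUBIC)
b=cv2.resize(im2[130:270,160:310],(400,373),interpolation=cv2.INTER_CUBIC)
cv2.imwrite("pics/s6.png",cv2.convertScaleAbs(np.hstack([a,b]),alpha=1.8))
```

```text
[ 6.72978931e-01  3.42176134e-01  2.06698898e+00 -1.75027806e-05
  7.32513074e-01 -2.50701058e-02] [0.35147759 0.294869   0.01597901] [-1.38022928e-05  4.22649823e-01  9.06293068e-01 -4.09010730e-05]
[ 6.72992266e-01  3.42151680e-01  2.06695142e+00 -4.44089210e-16
  7.32489554e-01 -2.50667735e-02]
[163.05339539 289.85443692] [159.31108823 289.77769185]
```

View pics/s6.png

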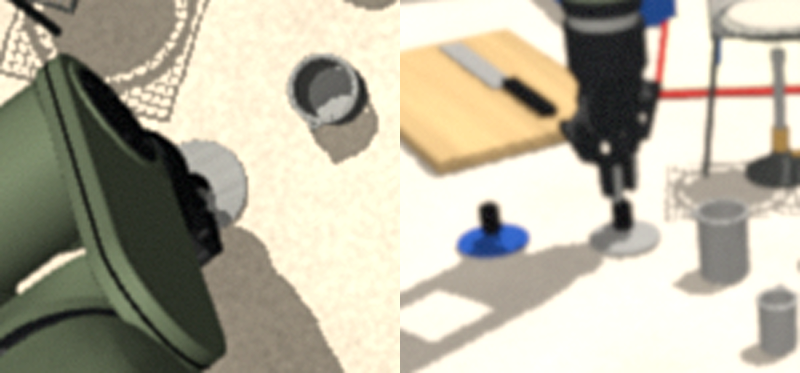

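In the earlier picture s1 the fingers also only just overlapped the beaker's top. In s3 the shut fingertips showed about 15 px above the projected TCP as well. So the real fingertips sit roughly 38 mm higher than reported, and they closed above the knob. I'll open and go down slowly with a light force guard.

Run:
```python
from h import *
p=(.3515,.2949)
grip(.62,40)
print(move_straight([*p,-.019],velocity=.03,until_force=4)); st()
im=read_camera("side")[:,:,::-1]
a=cv2.resize(im[130:270,160:310],(400,373),interpolation=cv2.INTER_CUBIC)
grip(0); st()
im=read_camera("side")[:,:,::-1]
b=cv2.resize(im[130:270,160:310],(400,373),interpolation=cv2.INTER_CUBIC)
cv2.imwrite("pics/s7.png",cv2.convertScaleAbs(np.hstack([a,b]),alpha=1.6))
```

```text
False
t 27.7 [ 0.3516  0.295  -0.0188] ft [-0.6 -0.8 -0.2] w 0.620 gf 0.0
t 28.1 [ 0.3516  0.295  -0.0188] ft [-0.9 -0.4  3.9] w 0.240 gf 39.2
```

View pics/s7.png

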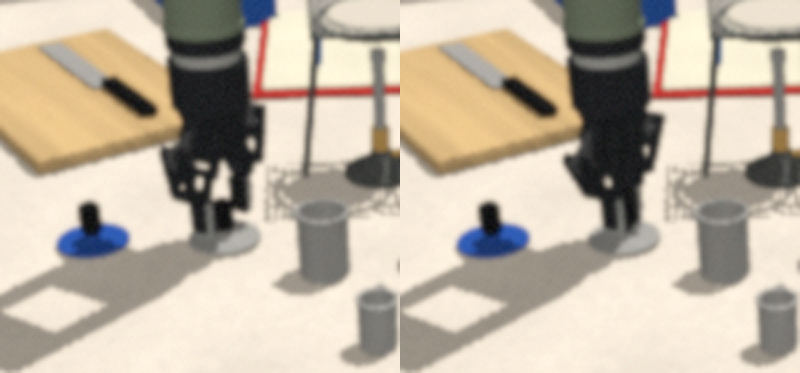

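The lid's knob is gripped: width 0.24 ≈ 20 mm at 39 N. The reported TCP height is -0.0188 for a lid standing on the bench, so seated it should read about 0.153.

```bash
sed -i 's/z=zg-\.019/z=zg-.053/; s/z=zs+zg-\.019/z=zs+zg-.053/' h.py
python3 - <<'E'
from h import *
p=(.3515,.2949); t=(.6547,-.0200)
move_straight([*p,.01],velocity=.05); move_straight([*p,ZT],velocity=.2); st()
above(t); move_straight([*t,.185],velocity=.12); wait(.3); st()
im=read_camera("side")[:,:,::-1]; cv2.imwrite("pics/s8a.png",im)
print(move_straight([*t,.150],velocity=.015,until_force=3)); st()
im=read_camera("side")[:,:,::-1]
cv2.imwrite("pics/s8.png",cv2.resize(im[120:280,330:530],(800,640)[:2] and (750,600),interpolation=cv2.INTER_CUBIC))
E
```

```text
t 30.6 [0.3511 0.2946 0.319 ] ft [ 0.2 -0.2 -0.1] w 0.239 gf 39.1
t 33.8 [ 0.6548 -0.02    0.1854] ft [ 0.   0.3 -1.3] w 0.238 gf 39.1
True
t 35.7 [ 0.6547 -0.02    0.1533] ft [0.7 0.4 5.7] w 0.236 gf 39.6
```

View pics/s8.png

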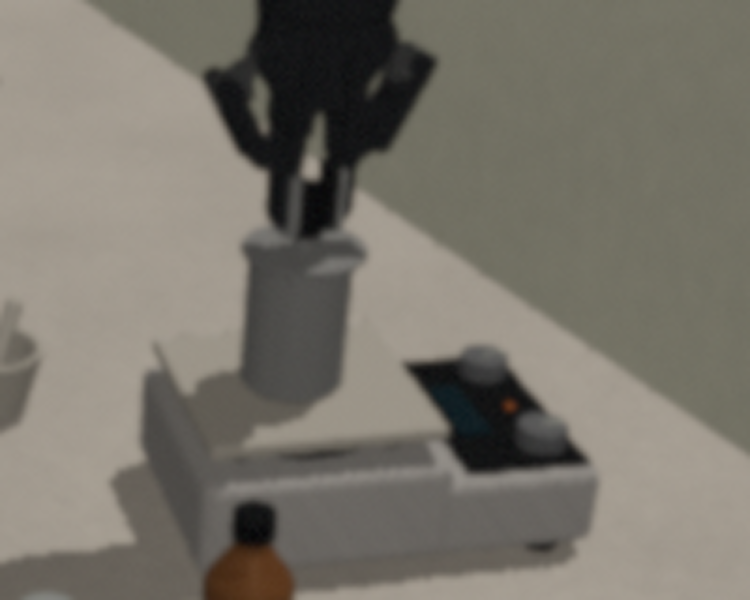

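The lid met the rim at a reported 0.1533, exactly the predicted seated height. It sits level in the mouth, with the flange at crop (305,250). I've used all 14 picture views, so from here I'll verify numerically. Next I'll release the lid, then move the medium beaker.

Run:
```python
from h import *
grip(.6); wait(.4); st(); move_straight([.6547,-.02,ZT],velocity=.12)
pick((.4235,.1937),.045,.048,40)
im=read_camera("top")[:,:,::-1]; hsv=cv2.cvtColor(im,cv2.COLOR_BGR2HSV)
m=(hsv[...,1]<30).astype(np.uint8)*255
cv2.imwrite("pics/t9.png",im)
w=cv2.morphologyEx(m,cv2.MORPH_OPEN,np.ones((7,7))); w[:95]=0; w[160:]=0; w[:,:290]=0; w[:,365:]=0
c=max(cv2.findContours(w,cv2.RETR_EXTERNAL,cv2.CHAIN_APPROX_NONE)[0],key=cv2.contourArea)
print(cv2.boundingRect(c),"expect lid centre",proj("top",(.6547,-.02,.179)),"r",565.4*.036/.973, cv2.minEnclosingCircle(c))
```

```text
t 36.5 [ 0.654  -0.02    0.1521] ft [ 0.4 -0.4 -0.1] w 0.598 gf 0.0
hit False
t 42.1 [ 0.424   0.1939 -0.0074] ft [ 1.1 -0.5  5. ] w 0.544 gf 41.0
t 44.4 [0.423  0.1935 0.319 ] ft [ 0.3  0.2 -1.4] w 0.542 gf 41.0
(307, 101, 40, 47) expect lid centre [327.25242971 120.0998669 ] r 20.919218910585816 ((326.0368957519531, 123.9699478149414), 23.36865997314453)
```

The lid's mask spans columns 307–347 with its top at row 101. A seated lid would give 306–348 and 99, so it's seated. Next the medium beaker goes to the gauze and the small one to the pan.

Run:
```python
from h import *
place((.546,.386),.181,.045,.048)
pick((.4292,.0538),.033,.034,40)
place((.5565,-.3935),.072,.033,.034)
above((.40,-.25)); wait(.3); st()
cv2.imwrite("pics/t10.png",read_camera("top")[:,:,::-1]); cv2.imwrite("pics/s10.png",read_camera("side")[:,:,::-1])
```

```text
touch True
t 48.3 [0.546  0.386  0.1736] ft [-0.2 -0.   3.5] w 0.539 gf 41.5
t 48.9 [0.5454 0.3856 0.1722] ft [-0.4 -0.4 -0.2] w 0.825 gf 0.0
hit False
t 54.5 [ 0.4297  0.0539 -0.0194] ft [-0.2  0.3  6.5] w 0.382 gf 39.8
t 56.8 [0.4287 0.0538 0.3191] ft [-0.3 -0.3 -1. ] w 0.386 gf 39.7
touch True
t 62.5 [ 0.5565 -0.3935  0.0527] ft [-0.5  0.6  4.8] w 0.384 gf 40.1
t 63.1 [ 0.5558 -0.393   0.0514] ft [-0.6 -0.2  0.2] w 0.661 gf 0.0
t 66.7 [ 0.4007 -0.2506  0.3195] ft [-0.5  0.3 -0.3] w 0.660 gf 0.0
```

All touch heights matched. Now a numeric check: the difference images against the start view.

Run:
```python
from h import *
for n in("top","side"):
    a=cv2.imread(f"pics/{n}0.png").astype(int); b=cv2.imread(f"pics/{n[0]}10.png").astype(int)
    d=(np.abs(a-b).max(2)>22).astype(np.uint8)
    for nm,p,zs,h,r in[("med",(.546,.386),.181,.068,.024),("small",(.5565,-.3935),.072,.05,.017),("large+lid",(.655,-.02),.092,.095,.033)]:
        e=np.array([proj(n,(p[0]+r*np.cos(t),p[1]+r*np.sin(t),z)) for z in(zs,zs+h) for t in np.linspace(0,6.28,40)])
        lo,hi=e.min(0),e.max(0); y0,y1,x0,x1=int(lo[1])-14,int(hi[1])+14,int(lo[0])-14,int(hi[0])+14
        w=cv2.morphologyEx(d[max(y0,0):y1,max(x0,0):x1].copy(),cv2.MORPH_OPEN,np.ones((3,3))); x,y,ww,hh=cv2.boundingRect(w)
        print(n,nm,"expect",lo.round(),hi.round(),"got",(x+x0,y+y0),(x+ww+x0,y+hh+y0))
    # bystanders: changed pixels
    for nm,p,h,r in [("flask",(404,258),0,22),("bottle",(398,195),0,22),("jar",(465,298),0,24)] if n=="top" else [("flask",(342,305),0,26),("bottle",(396,282),0,26),("jar",(324,360),0,26)]:
        print(n,nm,"changed px",d[p[1]-r:p[1]+r,p[0]-r:p[0]+r].sum())
```

```text
top med expect [ 60. 152.] [105. 189.] got (61, 152) (110, 203)
top small expect [507. 177.] [535. 199.] got (508, 179) (549, 213)
top large+lid expect [308. 100.] [346. 151.] got (308, 102) (348, 164)
top flask changed px 0
top bottle changed px 0
top jar changed px 641
side med expect [290. 107.] [309. 137.] got (285, 92) (322, 151)
side small expect [457. 315.] [483. 354.] got (450, 315) (485, 358)
side large+lid expect [392. 176.] [426. 229.] got (382, 168) (427, 233)
side flask changed px 457
side bottle changed px 0
side jar changed px 111
```

The top-left edges of all three placed beakers match to within 2 px in the top view; the extra extents are shadows. The flask and bottle are unchanged. The changed pixels at the jar fit the hand hovering in front of it, which never came near. Handing in.

```bash
python3 -c "
from plant import *
print(hand_in())"
```

```text
the job is handed in; nothing more can be done
None
```

The job is handed in, with no verdict returned: all three beakers stand on their places and the lid is seated on the largest, checked by touch heights and camera masks, but the hand hid the jar in the last picture, so I only infer that it didn't move.

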